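# Complete the strip frames of two small canvases

### The arm

A 6-joint arm with a two-finger parallel gripper is mounted at the origin on the work surface. World frame = base frame: x ahead of the robot, y to its left, z up, the work surface at z = 0. Lengths are in mm, angles in rad, forces in N, time in s.
With the tool pointing down it reaches from about 325 to 850 mm from the base axis. Payload 15.5 kg.
Tool frame: the origin (TCP) lies at the very end of the fingers, on their centre line; the grasp point (between the pads) lies 19 mm behind it (hold_point_z is the distance from the TCP to the grasp point, in mm); z points along the fingers, y is the line along which they close (so a half turn about z gives the same grasp; the last joint's range is limited). The gripper opens to 91 mm and grips with 3 to 60 N. Pads are 32 mm wide; open, the fingers measure 118 mm over their backs; the gripper's body (76 mm by 178 mm) begins 60 mm behind the grasp point.
Start: joints at [1.042, 0.494, 1.345, -0, 1.302, -0.096], TCP at [262.129, 567.375, 213.915] pointing down, gripper open.
Joint ranges: [-2.91, 2.91], [-0.82, 2.16], [0.22, 2.67], [-1.22, 4.37], [0.12, 2.79], [-3.08, 3.08]. Speed limits (rad/s): [1.89, 1.89, 2.57, 3.01, 3.01, 3.01].

### API

Orientations are given as a unit quaternion [x, y, z, w].
In Python, from cell import get_obs, read_camera, camera_info, hand_in, cut_out, place_of, hold_point_z gives the robot as it stands.
- The arm moves only by the shell command python3 -m creep 'ROWS' [FORCE]. ROWS is JSON, a list of rows, each a list of 3 entries, a list of its own where there are three numbers: the closure, from 0 (fully open) to 1 (shut), then the shift along the world's x, y, z in mm, then the turn about the world's z in rad. In form: [[gripper, [tx, ty, tz], yaw], ...]. A call has 1 to 5 rows; each row is the pose to reach, as a shift and turn from the pose commanded when the call began; what a row does not reach only later rows make up. A row lasts 1/10 s, in which the tool goes at most 50 mm and 8.59 degrees, less where a joint would pass 70% of its speed; a pose out of reach is approached as far as the arm can. A call with a gripper value outside its range is refused whole. The fingers move at their own pace and stop on an object; FORCE is the grip in N (left out, the last holds). Time passes only in rows, so rows that repeat a pose let the fingers close. It gives the time, the measured TCP pose, the force, the opening and the grip force at its end, in the units of the state.
- get_obs(): the state, without advancing time (a new reading comes with each control period).
- read_camera(name): name is "side" or "top" or "wrist"; returns the picture (480x640x3 uint8, red, green, blue); there is no depth.
- camera_info(name): a dict with "camera_matrix" (3x3 intrinsics, pixels), "world_to_cam" (4x4, takes a point from world to camera coordinates). Camera axes: x right, y up, looking along -z (the intrinsics and any distortion apply to the point x, -y, -z); pixel columns grow to the right and rows downward; lengths in mm; the calibration is good to about 2 mm. The wrist camera is an equidistant fisheye: a pixel r from the principal point sees the ray r / f radians off the axis. A picture is of the moment at which its call begins: read the wrist's pose just before it. camera_info takes no time and is no camera call; for the wrist camera it gives the pose at the moment of the call.
- hand_in(): hands the job in; it is judged then, once.
Trained networks look in the newest picture that a camera, given by its name, has taken for a name from the list of things; names that differ only in an ending like _2 or _b are one class to them, and where a whole thing is asked for, a point or a joint stands for the part that bears it (a point fixed in the world has none). Each returns a list of dicts, best first, with "conf" (0 to 1); they miss things now and then, are a little off and sometimes report something else, mostly with a low value. They report only what shows in the picture. A call takes as long as a camera call.
- cut_out(camera, label): "mask" (480x640 bool, what is visible of it).
- place_of(camera, label): "location" ([x, y, z] in mm, in the coordinates of the camera as it stood for that picture, good to about 4 mm: a listed point, or the origin of a listed thing).
The state is a dict: "time": time; "q": joint angles; "joint_velocities": joint speeds; "joint_efforts": joint torques, N m; "position": TCP position; "orientation": TCP orientation; "wrist_force": force on the tool from outside, world axes, zero at the start; "moment": the same for the moment, N m; "opening": finger opening in mm; "grasp_force": force on a finger pad.
Only numpy, scipy, OpenCV 4.12 (cv2) and the standard library are available. Lean on these libraries where they do the work, as an engineer would, in place of code of your own. Each camera call takes 0.05 s, during which the arm holds its last target. There are 200 camera calls.

### The job

Each of the two small canvases on the assembly boards still lacks one of its two L-shaped half-frames; the two loose halves lie on the bench. One of them lies wrong side up, as the mirror image of the half that fits: turn over that one only. Then lay one half on each board, flat and snug against the canvas and the half already there, so that both frames are closed; leave the hammer, glue bottle and jar where they are.

Things in the scene. Friction and masses are not known exactly. Their poses are not given: they have to be found in the camera images.
- half_a: loose half-frame (mm): flat L of pale wood strips 18 wide x 30 high, both faces alike, 70 g; long leg 156, short leg 88 outside. Origin: middle of the 156 x 88 outline, 15 above what it lies on. Own axes: long leg's middle line at y -35, x -78 to 78; short leg along +y at the +x end, middle line x 69, ends at y 44. Fits only with z up; lying z down it is mirrored: turn it over. One of the two lies so.
- half_b: loose half-frame (mm): flat L of pale wood strips 18 wide x 30 high, both faces alike, 70 g; long leg 156, short leg 88 outside. Origin: middle of the 156 x 88 outline, 15 above what it lies on. Own axes: long leg's middle line at y -35, x -78 to 78; short leg along +y at the +x end, middle line x 69, ends at y 44. Fits only with z up; lying z down it is mirrored: turn it over. One of the two lies so.
- half_a_corner (a point): outer corner of half_a, mid-thickness (its own x +78, y -44 mm). When it lies right, seen from above with this corner nearest to you and the long leg pointing away, the short leg points right; mirrored, it points left
- half_a_tail (a point): outer edge of the free end of half_a's long leg, mid-thickness (its own x -78, y -44 mm). The half can stand by itself on the outer side of its long leg, short leg up
- half_b_corner (a point): outer corner of half_b, mid-thickness (its own x +78, y -44 mm). When it lies right, seen from above with this corner nearest to you and the long leg pointing away, the short leg points right; mirrored, it points left
- half_b_tail (a point): outer edge of the free end of half_b's long leg, mid-thickness (its own x -78, y -44 mm). The half can stand by itself on the outer side of its long leg, short leg up
- board_1: grey board (mm) 188 x 138 x 12, fixed to the bench, with canvas 120 (x) x 70 (y) x 16, top 28 above the bench. One L half is already pinned along its +y and -x sides (top 42 above the bench), with 20 high stop battens behind. Bare: the -y and +x sides, where the loose half goes, with 0.5 to spare. Origin: middle of the canvas, at bench level; x along the canvas's long side, z up. Two.
- spot_1 (a point): on board_1: where the origin of a loose half lies when it is fully home (9 mm to -y of the canvas's middle, 27 above the bench, i.e. 15 above the board); axes parallel to the board's, and the half's own x, y, z then point the same way
- spot_1_corner (a point): where the outer corner of the loose half on board_1 belongs (board x +78, y -53, 27 above the bench)
- spot_1_tail (a point): where the free end of the long leg of the loose half on board_1 belongs (board x -78, y -53, 27 above the bench)
- board_2: grey board (mm) 188 x 138 x 12, fixed to the bench, with canvas 120 (x) x 70 (y) x 16, top 28 above the bench. One L half is already pinned along its +y and -x sides (top 42 above the bench), with 20 high stop battens behind. Bare: the -y and +x sides, where the loose half goes, with 0.5 to spare. Origin: middle of the canvas, at bench level; x along the canvas's long side, z up. Two.
- spot_2 (a point): on board_2: where the origin of a loose half lies when it is fully home (9 mm to -y of the canvas's middle, 27 above the bench, i.e. 15 above the board); axes parallel to the board's, and the half's own x, y, z then point the same way
- spot_2_corner (a point): where the outer corner of the loose half on board_2 belongs (board x +78, y -53, 27 above the bench)
- spot_2_tail (a point): where the free end of the long leg of the loose half on board_2 belongs (board x -78, y -53, 27 above the bench)
- hammer: bystander: tack hammer, 240 long, lying flat; origin under its middle
- glue: bystander: upright white glue bottle, 56 across, 150 high; origin at the centre of its foot
- medium: bystander: upright closed jar of painting medium, 72 across, 75 high; origin at the centre of its foot

How it is judged (in metres and radians):
At the end, for the whole second after the job is handed in: One loose half on each board, either on either: lying flat on the board (within 0.06 rad, its middle 24 to 30 mm above the bench) right side up, at rest, with its outer corner and the free end of its long leg each within 4 mm (seen from above) of where they belong, so that both frames are closed (((horizontal distance between half_a_corner and spot_1_corner below 0.004 m and horizontal distance between half_a_tail and spot_1_tail below 0.004 m and horizontal distance between half_b_corner and spot_2_corner below 0.004 m and horizontal distance between half_b_tail and spot_2_tail below 0.004 m) or (horizontal distance between half_a_corner and spot_2_corner below 0.004 m and horizontal distance between half_a_tail and spot_2_tail below 0.004 m and horizontal distance between half_b_corner and spot_1_corner below 0.004 m and horizontal distance between half_b_tail and spot_1_tail below 0.004 m)) and angle between each of half_a, half_b's own z axis and vertical below 0.06 rad and height (world z) of half_a between 0.024 and 0.03 m and linear speed of each of half_a, half_b below 0.02 m/s and height (world z) of half_b between 0.024 and 0.03 m); the robot touches nothing.
It fails at once if the half that already lies right is turned over (angle between half_a's own z axis and vertical above 1.2 rad).
It fails at once if the hammer is shifted by more than 30 mm (distance of hammer from where it was at the start of the episode above 0.03 m).
It fails at once if the glue is shifted by more than 30 mm (distance of glue from where it was at the start of the episode above 0.03 m).
It fails at once if the medium is shifted by more than 30 mm (distance of medium from where it was at the start of the episode above 0.03 m).
It also fails if it takes over 72 s, if anything falls off the work surface, if the arm or the gripper's body presses on something with over 40 N, if the wrist force passes 120 N, or if a joint passes its speed limit or range.

## Working session

There is one attempt and no reset: what is moved stays moved. The work goes in short steps, Python scripts to look and compute and a shell command to move; the robot and the scene stay as the last step left them, time stands still between calls to the robot, and variables do not carry over. Pictures are saved under pics/ and viewed, at most 10 in all, crops included, and the job is handed in when it is done.

```bash
ls; mkdir -p pics
cat > h.py <<'E'
import numpy as np, cv2
from cell import *
def w(cam,loc):
    T=np.array(camera_info(cam)["world_to_cam"]); return (np.linalg.inv(T)@np.r_[loc,1])[:3]
E
python3 - <<'E'
from h import *
import json
for c in ["top","side"]:
    im=read_camera(c); cv2.imwrite(f"pics/{c}0.png",im[:,:,::-1])
    for l in ["half_a","half_a_corner","half_a_tail","board_1","spot_1","spot_1_corner","spot_1_tail","hammer","glue","medium"]:
        for d in place_of(c,l): 
            if d["conf"]>.2: print(c,l,round(d["conf"],2),w(c,d["location"]).round(0))
o=get_obs(); print(o["position"],o["orientation"],o["opening"],o["time"],hold_point_z)
E
```

```text
pics
top half_a 0.9 [475. 346.  18.]
top half_a 0.61 [ 457. -361.   19.]
top half_a 0.32 [ 556. -121.   24.]
top half_a_corner 0.96 [ 510. -283.   17.]
top half_a_tail 0.6 [ 494. -443.   14.]
top board_1 0.96 [536. 132.   7.]
top board_1 0.57 [ 455. -357.   18.]
top board_1 0.44 [481. -71.  24.]
top spot_1 0.76 [ 555. -120.   23.]
top spot_1 0.43 [480. -76.  24.]
top spot_1_corner 0.64 [475. 197.  28.]
top spot_1_tail 0.61 [622. 165.  25.]
top hammer 0.74 [783.  48.   1.]
top glue 0.89 [700. 342.  -3.]
top medium 0.79 [ 694. -357.    1.]
side half_a 0.69 [481. 348.  13.]
side half_a_corner 0.67 [ 506. -283.   15.]
side half_a_corner 0.5 [702. 338.   1.]
side half_a_tail 0.56 [ 494. -441.   14.]
side board_1 0.91 [ 566. -128.   -1.]
side board_1 0.79 [537. 132.   5.]
side spot_1 0.83 [538. 140.  28.]
side spot_1 0.63 [ 561. -114.   23.]
side spot_1_corner 0.66 [475. 202.  28.]
side spot_1_tail 0.67 [625. 164.  24.]
side spot_1_tail 0.55 [480. 350.  17.]
side hammer 0.6 [787.  50.   1.]
side glue 0.58 [700. 338.  -2.]
side medium 0.59 [ 695. -359.   -3.]
[262.12857885 567.38735581 213.91635047] [2.14700049e-01 9.76680034e-01 7.80449447e-06 9.44390053e-06] 91.25405186507912 1.1 18.8
```

View pics/top0.png

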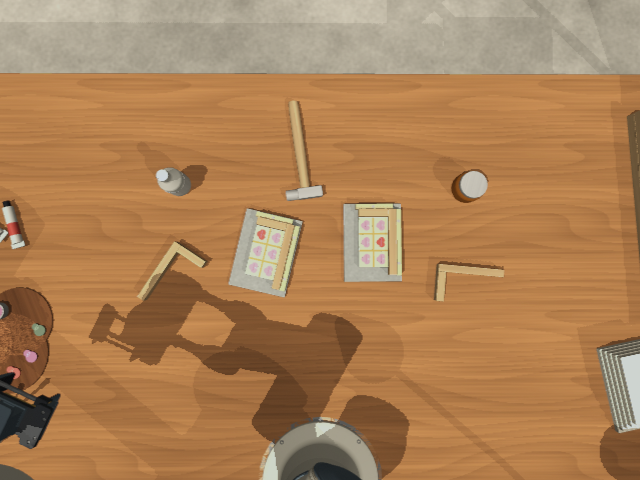

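View pics/side0.png

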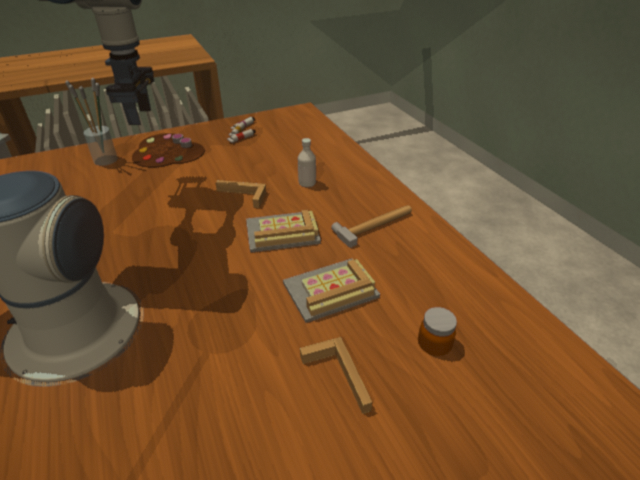

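Run:
```python
from h import *
for c in ["top","side"]:
    i=camera_info(c); print(c,np.array(i["camera_matrix"]).round(1).tolist(),{k:v for k,v in i.items() if k not in("camera_matrix","world_to_cam")}); print(np.linalg.inv(np.array(i["world_to_cam"])).round(3))
```

```text
top [[525.4, 0.0, 324.2], [0.0, 525.4, 227.6], [0.0, 0.0, 1.0]] {}
[[-3.00000e-03  9.98000e-01 -6.10000e-02  5.18634e+02]
 [-1.00000e+00 -2.00000e-03  1.60000e-02  7.55300e+00]
 [ 1.60000e-02  6.10000e-02  9.98000e-01  1.27573e+03]
 [ 0.00000e+00  0.00000e+00  0.00000e+00  1.00000e+00]]
side [[455.6, 0.0, 310.4], [0.0, 455.6, 235.8], [0.0, 0.0, 1.0]] {}
[[ 9.16000e-01  2.58000e-01 -3.08000e-01  2.19273e+02]
 [-4.01000e-01  5.62000e-01 -7.24000e-01 -8.16959e+02]
 [-1.40000e-02  7.86000e-01  6.18000e-01  7.68601e+02]
 [ 0.00000e+00  0.00000e+00  0.00000e+00  1.00000e+00]]
```

The top view shows half_b (left) with its corner at px (177,243) and the tail at (142,298). Its short leg points left as seen from the corner, so it is mirrored. half_a (right) has its corner at (440,265) and lies right. On both boards +x points toward the robot. Next I fit models to the masks to get accurate poses.

```bash
cat >> h.py <<'E'
from scipy.optimize import minimize
def project(info,P,fish):
    K=np.array(info["camera_matrix"]);T=np.array(info["world_to_cam"])
    c=(T@np.c_[P,np.ones(len(P))].T)[:3].T*[1,-1,-1]
    if fish:
        r=np.hypot(c[:,0],c[:,1])+1e-9; th=np.arctan2(r,c[:,2]); u=c[:,:2]*(th/r)[:,None]
    else: u=c[:,:2]/c[:,2:]
    return u*[K[0,0],K[1,1]]+K[:2,2]
# boxes: x0,x1,y0,y1,z0,z1
L=lambda z,s=1:[(-78,78,*sorted((-44*s,-26*s)),z,z+30),(60,78,*sorted((-44*s,44*s)),z,z+30)]   # s=-1: mirrored (yaw = dir of own x)
BOARD=[(-94,94,-69,69,0,12),(-60,60,-35,35,12,28),(-78,78,35,53,12,42),(-78,-60,-35,53,12,42)]
PIN=[(-78,78,35,53,12,42),(-78,-60,-35,53,12,42)]
def boxpts(b,n=6):
    x=np.linspace(b[0],b[1],n);y=np.linspace(b[2],b[3],n)
    return np.array([(i,j,k) for i in x for j in y for k in b[4:] if i in(x[0],x[-1]) or j in (y[0],y[-1])])
def render(info,boxes,p,fish,S=4):
    im=np.zeros((480*S,640*S),np.uint8); c,s=np.cos(p[2]),np.sin(p[2])
    for b in boxes:
        q=boxpts(b); q=np.c_[q[:,0]*c-q[:,1]*s+p[0],q[:,0]*s+q[:,1]*c+p[1],q[:,2]]
        u=(project(info,q,fish)+.5)*S-.5
        cv2.fillPoly(im,[cv2.convexHull((u*16).astype(np.int32).reshape(-1,1,2))],1,shift=4)
    return im
def fit(cam,mask,boxes,p0,info=None,S=4):
    fish=cam=="wrist"; info=info or camera_info(cam)
    m=cv2.resize(mask.astype(np.uint8),None,fx=S,fy=S,interpolation=cv2.INTER_NEAREST)
    def cost(v):
        r=render(info,boxes,(v[0],v[1],v[2]/60),fish,S); return 1-(r&m).sum()/((r|m).sum()+1)
    x0=np.array([p0[0],p0[1],p0[2]*60.])
    for d in (12,4):
        o=minimize(cost,x0,method="Nelder-Mead",options=dict(initial_simplex=np.vstack([x0]+[x0+d*e for e in np.eye(3)]),xatol=.05,fatol=1e-5)); x0=o.x
    return np.array([x0[0],x0[1],np.degrees(x0[2]/60)]),1-o.fun
def best(cam,label,boxes,p0,info=None):
    info=info or camera_info(cam); r=render(info,boxes,p0,cam=="wrist",1).astype(bool); o=None
    for d in cut_out(cam,label):
        m=d["mask"]; iou=(r&m).sum()/((r|m).sum()+1)
        if o is None or iou>o[0]: o=(iou,m,d["conf"])
    if o is None or o[0]<.15: return None
    return fit(cam,o[1],boxes,p0,info)+(round(o[2],2),)
def outer(p,s=1): # corner, tail of a half
    a=np.radians(p[2]);R=np.array([[np.cos(a),-np.sin(a)],[np.sin(a),np.cos(a)]])
    return (R@[78,-44*s]+p[:2]).round(1),(R@[-78,-44*s]+p[:2]).round(1)
E
cat > m.py <<'E'
from h import *
r=np.radians
print(get_obs()["time"])
for c in ["top","side"]:
    read_camera(c)
    print(c,"b",best(c,"half_b",L(0,-1),(475,346,r(-33))))
    print(c,"a",best(c,"half_a",L(0),(457,-361,r(84))))
    print(c,"B1",best(c,"board_1",BOARD,(537,132,r(167))))
    print(c,"B2",best(c,"board_2",BOARD,(555,-117,r(180))))
E
python3 m.py
```

```text
1.1
top b (array([474.99447193, 347.72690942, -32.923577  ]), np.float64(0.8698993938636506), 0.58)
top a (array([ 457.84606366, -358.15052785,   84.55379407]), np.float64(0.9220441749675184), 0.63)
top B1 (array([536.1716459 , 127.99569808, 166.79976389]), np.float64(0.9698508974903132), 0.58)
top B2 (array([ 559.98817177, -128.94349897,  180.24264143]), np.float64(0.9866019578563132), 0.83)
side b (array([476.95628638, 353.64891741, -33.57481282]), np.float64(0.9069347770043825), 0.84)
side a (array([ 458.59997177, -354.82793632,   84.532713  ]), np.float64(0.9472467658352907), 0.79)
side B1 (array([538.30482655, 132.81045785, 166.3662617 ]), np.float64(0.9656397169091531), 0.6)
side B2 (array([ 564.08707587, -125.685858  ,  180.56167287]), np.float64(0.9579844547486406), 0.72)
```

```bash
python3 -m creep '[[0,[50,-57,0],0.15],[0,[80,-90,0],0.3],[0,[120,-135,-10],0.45],[0,[160,-180,-20],0.6],[0,[190,-220,-30],0.75]]'; python3 -m creep '[[0,[20,-25,-10],0.15],[0,[40,-45,-20],0.3],[0,[60,-67,-30],0.45],[0,[60,-67,-34],0.6],[0,[60,-67,-34],0.678]]'
python3 - <<'E'
from h import *
r=np.radians
o=get_obs();print(o["position"],o["orientation"],o["q"])
info=camera_info("wrist")
im=read_camera("wrist");cv2.imwrite("pics/w1.png",im[:,:,::-1])
print("b",best("wrist","half_b",L(0,-1),(476,350,r(-33)),info))
print("B1",best("wrist","board_1",BOARD,(537,130,r(167)),info))
print(np.linalg.inv(np.array(info["world_to_cam"])).round(2),info["camera_matrix"])
E
```

```text
time: 2.1
position: [411.6, 397.4, 195.2]
orientation: [-0.125, 0.992, 0.0, 0.0]
wrist_force: [0.3, 0.3, 0.2]
opening: 91.2
grasp_force: 0.0
time: 2.6
position: [470.8, 330.7, 160.4]
orientation: [-0.447, 0.894, -0.0, -0.001]
wrist_force: [0.5, -0.4, 1.1]
opening: 91.4
grasp_force: 0.0
[470.84692507 330.65206738 160.379867  ] [-4.47108817e-01  8.94479409e-01 -4.47810640e-05 -5.39665529e-04] [ 5.08484134e-01  4.82277733e-01  1.53487661e+00 -4.53945023e-05
  1.12552058e+00 -1.98935370e+00]
b (array([473.9136796 , 350.44095507, -33.3117112 ]), np.float64(0.936150056839712), 0.81)
B1 (array([535.10134552, 127.87780661, 167.15868478]), np.float64(0.9560539743524148), 0.97)
[[-8.0000e-01 -5.8000e-01 -1.7000e-01  4.2076e+02]
 [ 6.0000e-01 -7.7000e-01 -2.3000e-01  2.6548e+02]
 [ 0.0000e+00 -2.9000e-01  9.6000e-01  3.3112e+02]
 [ 0.0000e+00  0.0000e+00  0.0000e+00  1.0000e+00]] [[371.64829954   0.         315.89970387]
 [  0.         371.64829954 238.58766289]
 [  0.           0.           1.        ]]
```

View pics/w1.png

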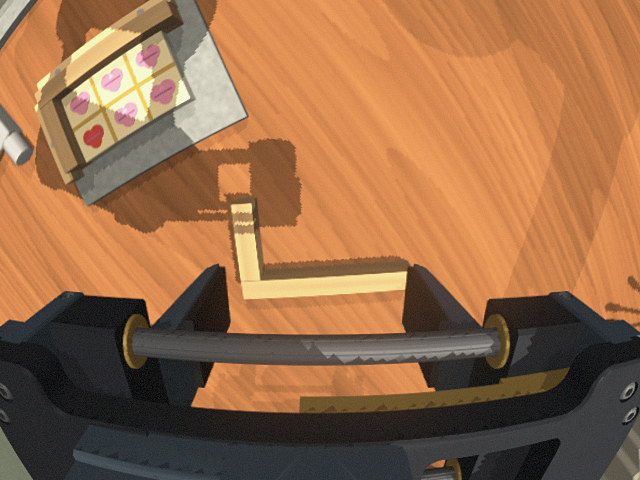

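w1 shows half_b's L from the corner near px (250,285) to the short-leg tip at (243,205), matching the fit. I descend onto the tip of the short leg.

```bash
python3 -m creep '[[0,[30,-40,-20],0.06],[0,[35,-58,-60],0.06],[0,[35,-58,-100],0.06],[0,[35,-58,-130],0.06],[0,[35,-58,-147],0.06]]' 3; python3 -m creep '[[0,[0,0,0],0],[1,[0,0,0],0],[1,[0,0,0],0],[1,[0,0,0],0],[1,[0,0,0],0]]' 3; python3 -m creep '[[1,[0,0,0],0],[1,[0,0,0],0],[1,[0,0,0],0],[1,[0,0,0],0]]' 3
```

```text
time: 3.25
position: [504.5, 273.2, 11.9]
orientation: [-0.47, 0.882, 0.0, -0.001]
wrist_force: [0.3, 0.5, -0.5]
opening: 91.1
grasp_force: 0.0
time: 3.75
position: [505.9, 273.9, 14.9]
orientation: [-0.472, 0.882, -0.0, 0.001]
wrist_force: [0.2, 0.2, -0.9]
opening: 62.2
grasp_force: 0.0
time: 4.15
position: [505.4, 273.7, 14.1]
orientation: [-0.472, 0.882, -0.0, -0.0]
wrist_force: [-0.4, -0.9, 0.2]
opening: 30.4
grasp_force: 0.0
```

```bash
python3 -m creep '[[1,[0,0,0],0],[1,[0,0,0],0],[1,[0,0,0],0],[1,[0,0,8],0],[1,[0,0,18],0]]' 3; python3 -m creep '[[1,[0,3,15],0],[1,[3,7,30],0],[1,[6,10,45],0],[1,[10,15,60],0],[1,[12,18,80],0]]' 3;  python3 - <<'E'
from h import *
im=read_camera("wrist");cv2.imwrite("pics/w2.png",im[:,:,::-1])
im=read_camera("side");cv2.imwrite("pics/s2.png",cv2.resize(im[130:290,180:340],(640,640))[:600,:,::-1])
E
```

```text
time: 4.65
position: [505.2, 273.6, 32.5]
orientation: [-0.472, 0.882, 0.0, -0.0]
wrist_force: [0.1, 0.4, -0.1]
opening: 17.8
grasp_force: 3.0
time: 5.15
position: [517.4, 291.8, 113.3]
orientation: [-0.472, 0.882, 0.0, 0.0]
wrist_force: [-0.3, -0.9, -1.1]
opening: 17.9
grasp_force: 3.0
```

View pics/w2.png

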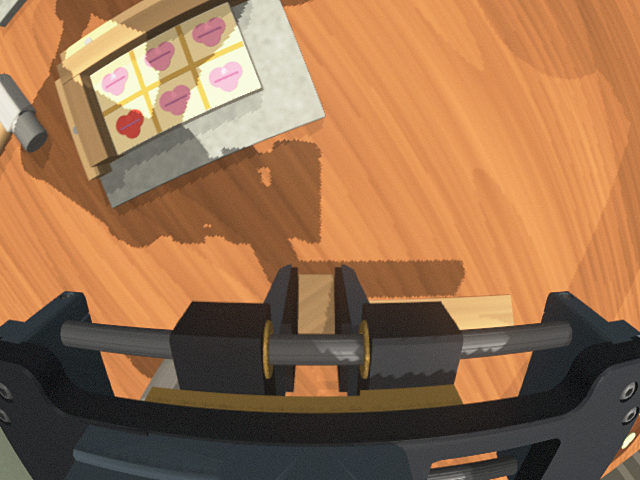

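View pics/s2.png

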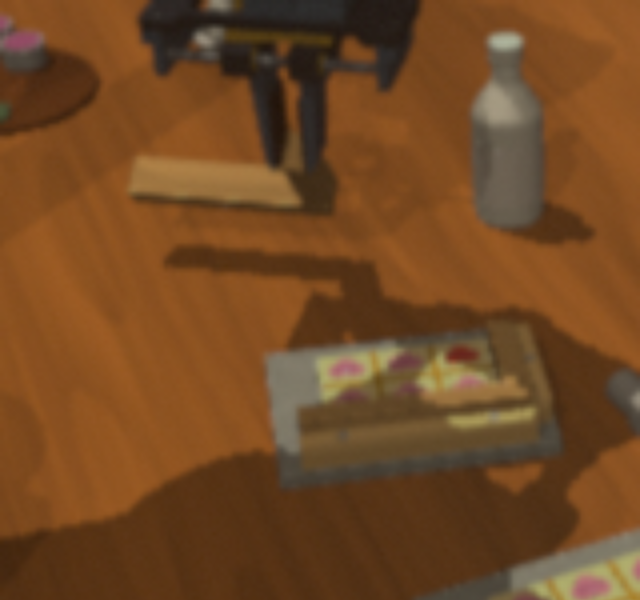

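```bash
python3 -m creep '[[1,[-30,30,5],0],[1,[-65,70,10],-0.1],[1,[-90,100,10],-0.25],[1,[-102,108,10],-0.4],[1,[-102,108,10],-0.55]]'; python3 -m creep '[[1,[0,0,0],-0.15],[1,[0,0,0],-0.3],[1,[0,0,0],-0.45],[1,[0,0,0],-0.6],[1,[0,0,0],-0.75]]';python3 -m creep '[[1,[0,0,0],-0.15],[1,[0,0,0],-0.3],[1,[0,0,0],-0.45],[1,[0,0,0],-0.6],[1,[0,0,0],-0.75]]';python3 -m creep '[[1,[0,0,0],-0.15],[1,[0,0,0],-0.3],[1,[0,0,0],-0.45],[1,[0,0,0],-0.6],[1,[0,0,0],-0.75]]'
python3 - <<'E'
from h import *
o=get_obs();q=o["q"];print(o["position"],np.degrees(q[0]-q[5]),o["opening"])
for c in ["top","side"]:
    im=read_camera(c);cv2.imwrite(f"pics/{c}3.png",im[:,:,::-1])
    for l in ["half_b","half_b_corner","half_b_tail"]:
        for d in place_of(c,l): print(c,l,round(d["conf"],2),w(c,d["location"]).round(0))
E
```

```text
time: 5.75
position: [413.0, 400.9, 122.0]
orientation: [-0.217, 0.976, -0.0, -0.0]
wrist_force: [0.7, -0.9, -0.3]
opening: 18.0
grasp_force: 3.0
time: 6.25
position: [415.2, 399.3, 122.0]
orientation: [0.157, 0.988, -0.0, -0.0]
wrist_force: [0.5, 0.3, -0.6]
opening: 17.9
grasp_force: 3.0
time: 6.75
position: [415.1, 399.3, 122.0]
orientation: [0.508, 0.862, -0.0, -0.0]
wrist_force: [0.0, 0.2, -1.0]
opening: 18.5
grasp_force: 3.0
time: 7.25
position: [415.2, 399.3, 122.0]
orientation: [0.788, 0.616, -0.0, -0.0]
wrist_force: [-0.3, -0.6, -0.5]
opening: 17.9
grasp_force: 3.0
[415.15712435 399.34494282 121.98649846] -13.994665322564853 17.94240484011273
top half_b 0.9 [477. 361.  94.]
top half_b 0.86 [ 458. -358.   17.]
top half_b 0.62 [ 555. -118.   28.]
top half_b 0.47 [ 506. -283.   19.]
top half_b_corner 0.8 [394. 358.  58.]
top half_b_tail 0.92 [550. 330.  54.]
side half_b 0.84 [483. 363.  93.]
side half_b 0.75 [ 457. -356.   16.]
side half_b_corner 0.95 [398. 359.  57.]
side half_b_tail 0.7 [552. 327.  48.]
```

```bash
python3 -m creep '[[1,[0,0,-20],0],[1,[0,0,-40],0],[1,[0,0,-48],0],[1,[-3,-12,-49],0],[1,[-6,-24,-47],0]]'; python3 -m creep '[[1,[-2,-8,1],0],[1,[-4,-16,1],0],[1,[-5,-21,0],0],[1,[-5,-21,0],0]]';  python3 - <<'E'
from h import *
o=get_obs();print(o["position"],o["wrist_force"])
for c in ["top","side"]:
    im=read_camera(c);cv2.imwrite(f"pics/{c}4.png",cv2.resize(im[130:290,180:340],(640,640))[:600,:,::-1])
    for l in ["half_b","half_b_corner","half_b_tail"]:
        for d in place_of(c,l)[:1]: print(c,l,round(d["conf"],2),w(c,d["location"]).round(0))
E
```

```text
time: 8.15
position: [409.1, 374.8, 75.2]
orientation: [0.786, 0.619, -0.0, 0.0]
wrist_force: [-0.3, -0.6, -0.9]
opening: 18.0
grasp_force: 3.0
time: 8.55
position: [404.4, 354.0, 75.3]
orientation: [0.786, 0.618, -0.0, 0.0]
wrist_force: [-0.1, -0.3, -0.6]
opening: 17.9
grasp_force: 3.0
[404.36545435 353.98210928  75.25740593] [-0.06952314 -0.29232448 -0.60603957]
top half_b 0.9 [ 458. -358.   18.]
top half_b_corner 0.96 [390. 327.  13.]
top half_b_tail 0.89 [547. 298.   8.]
side half_b 0.87 [474. 325.  46.]
side half_b_corner 0.64 [391. 330.  11.]
side half_b_tail 0.93 [544. 297.   3.]
```

```bash
python3 -m creep '[[1,[-2,-8,-2],0],[1,[-4,-16,-2],0],[1,[-6,-24,-2],0],[1,[-8,-32,-2],0],[1,[-10,-40,-2],0]]';  python3 - <<'E'
from h import *
o=get_obs();print(o["position"],o["wrist_force"])
for c in ["top","side"]:
    im=read_camera(c);cv2.imwrite(f"pics/{c}5.png",cv2.resize(im[130:290,180:340],(640,640))[:600,:,::-1])
    for l in ["half_b","half_b_corner","half_b_tail"]:
        for d in place_of(c,l)[:1]: print(c,l,round(d["conf"],2),w(c,d["location"]).round(0))
E
```

```text
time: 9.45
position: [394.1, 313.7, 73.1]
orientation: [0.786, 0.618, -0.0, -0.0]
wrist_force: [0.0, -0.0, -1.1]
opening: 17.7
grasp_force: 3.0
[394.13837364 313.74124532  73.09688865] [ 4.35005579e-02 -9.91944976e-04 -1.11985257e+00]
top half_b 0.73 [ 457. -357.   16.]
top half_b_corner 0.79 [380. 295.   7.]
top half_b_tail 0.71 [535. 268.   2.]
side half_b 0.78 [ 459. -355.   17.]
side half_b_corner 0.76 [384. 301.   7.]
side half_b_tail 0.56 [534. 267.  -1.]
```

```bash
python3 -m creep '[[1,[-1,-4,-2],0],[1,[-2,-8,-2],0],[0.6,[-2,-8,-2],0],[0.6,[-2,-8,-2],0],[0.6,[-2,-8,-2],0]]'; python3 -m creep '[[0.6,[0,0,0],0],[0.6,[3,12,10],0],[0.6,[7,30,10],0],[1,[12,48,10],0],[1,[12,48,0],0]]'
python3 - <<'E'
from h import *
o=get_obs();print(o["position"],o["opening"])
im=read_camera("top")
for l in ["half_b","half_b_corner","half_b_tail"]:
        for d in place_of("top",l)[:1]: print(l,round(d["conf"],2),w("top",d["location"]).round(0))
im=read_camera("side")
for l in ["half_b","half_b_corner","half_b_tail"]:
        for d in place_of("side",l)[:1]: print(l,round(d["conf"],2),w("side",d["location"]).round(0))
cv2.imwrite("pics/s6.png",cv2.resize(im[110:270,180:340],(600,600))[:,:,::-1])
E
```

```text
time: 10.35
position: [392.5, 306.7, 71.1]
orientation: [0.786, 0.618, 0.0, 0.0]
wrist_force: [0.9, -0.7, 0.0]
opening: 35.9
grasp_force: 0.0
time: 10.85
position: [406.0, 357.0, 71.9]
orientation: [0.786, 0.619, 0.002, 0.0]
wrist_force: [0.8, 0.4, 0.7]
opening: 23.1
grasp_force: 0.0
[405.96417794 357.02163415  71.85466468] 23.137385121856443
half_b 0.82 [456. 280.  48.]
half_b_corner 0.79 [377. 299.   1.]
half_b_tail 0.87 [535. 264.  -2.]
half_b 0.74 [466. 280.  42.]
half_b_corner 0.84 [381. 297.   2.]
half_b_tail 0.58 [535. 264.  -2.]
```

View pics/s6.png

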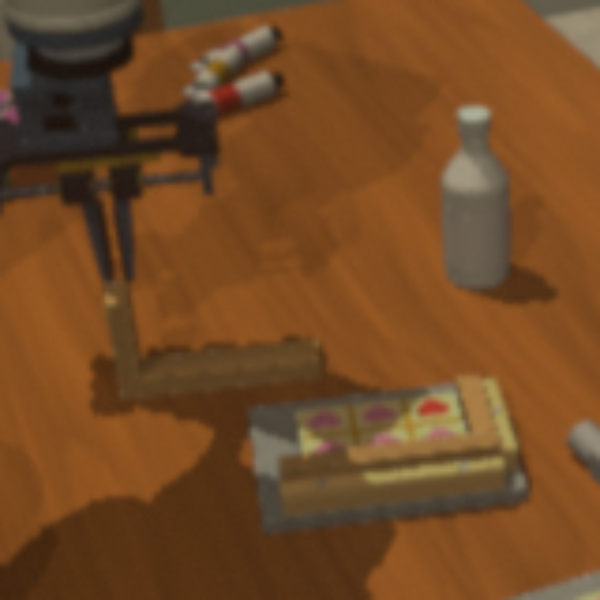

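```bash
python3 -m creep '[[1,[-2,-8,-4],0],[1,[-4,-16,-6],0],[1,[-6,-25,-6],0],[1,[-8,-34,-6],0],[1,[-10,-42,-6],0]]' 10; python3 -m creep '[[1,[-2,-8,0],0],[1,[-4,-16,0],0],[1,[-6,-24,0],0],[1,[-8,-32,0],0],[1,[-10,-40,0],0]]'; python3 -m creep '[[1,[-2,-8,-3],0],[1,[-4,-15,-6],0],[1,[-4,-15,0],0],[0,[0,0,50],0],[0,[0,0,100],0]]'
python3 - <<'E'
from h import *
r=np.radians
o=get_obs();print(o["position"],o["opening"])
for c in ["top","side"]:
    im=read_camera(c)
    for l in ["half_b","half_b_corner","half_b_tail"]:
        for d in place_of(c,l)[:1]: print(c,l,round(d["conf"],2),w(c,d["location"]).round(0))
    print(best(c,"half_b",L(0),(450,240,r(167))))
im=read_camera("side")
cv2.imwrite("pics/s7.png",cv2.resize(im[110:270,180:340],(600,600))[:,:,::-1])
E
```

```text
time: 11.75
position: [394.3, 311.7, 65.2]
orientation: [0.786, 0.618, -0.0, 0.0]
wrist_force: [-0.6, 1.3, -0.1]
opening: 0.1
grasp_force: 0.1
time: 12.25
position: [384.3, 272.0, 65.1]
orientation: [0.786, 0.618, -0.0, 0.0]
wrist_force: [-0.4, 0.8, 0.8]
opening: 1.1
grasp_force: 0.0
time: 12.75
position: [384.2, 273.2, 163.9]
orientation: [0.786, 0.618, -0.001, -0.0]
wrist_force: [1.2, -0.7, 0.2]
opening: 13.3
grasp_force: 0.0
[384.24520758 273.24952101 163.94226003] 13.319251516812717
top half_b 0.75 [ 455. -362.   19.]
top half_b_corner 0.66 [377. 281.  18.]
top half_b_tail 0.55 [532. 251.  18.]
(array([443.67165461, 221.57505366, 166.11413032]), np.float64(0.9050445103857567), 0.67)
side half_b 0.77 [450. 221.  14.]
side half_b_corner 0.61 [376. 283.  19.]
side half_b_tail 0.81 [530. 248.   8.]
(array([445.47899293, 225.11101654, 165.62898666]), np.float64(0.9360334778060081), 0.82)
```

View pics/s7.png

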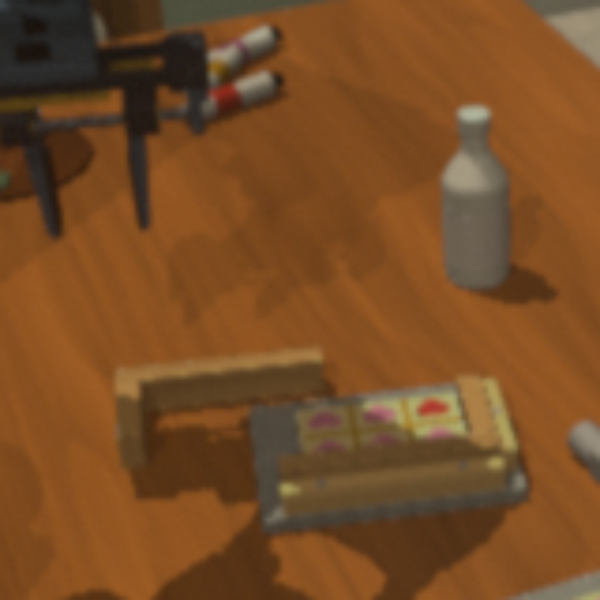

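s7 shows the half flipped and flat, with its corner near px (130,375) and the short leg toward the viewer. Next I turn the tool and measure the half and board 1 together from the wrist.

```bash
python3 -m creep '[[0,[10,-3,0],0.15],[0,[20,-6,0],0.3],[0,[30,-9,0],0.45],[0,[40,-11,0],0.6],[0,[49,-11,0],0.75]]'; python3 -m creep '[[0,[0,0,0],0.15],[0,[0,0,0],0.3],[0,[0,0,0],0.45],[0,[0,0,0],0.6],[0,[0,0,0],0.75]]';python3 -m creep '[[0,[0,0,0],0.075],[0,[0,0,0],0.075]]'
cat > mw.py <<'E'
from h import *
import sys
r=np.radians
def run(name,h0,b0,hz=0):
    o=get_obs();q=o["q"];print("tcp",o["position"].round(1) if hasattr(o["position"],"round") else o["position"],"psi",np.degrees(q[0]-q[5]).round(2))
    info=camera_info("wrist"); im=read_camera("wrist");cv2.imwrite(f"pics/{name}.png",im[:,:,::-1])
    H=best("wrist","half_b",L(hz),(h0[0],h0[1],r(h0[2])),info);B=best("wrist","board_1",BOARD,(b0[0],b0[1],r(b0[2])),info)
    P=best("wrist","half_a",PIN,(b0[0],b0[1],r(b0[2])),info)
    print("half",H);print("board",B);print("pin",P)
if __name__=="__main__": a=list(map(float,sys.argv[2:])); run(sys.argv[1],a[:3],a[3:6],*a[6:])
E
python3 mw.py w8 444.5 223.5 166 535.1 128 167
```

```text
time: 13.8
position: [433.7, 261.3, 162.3]
orientation: [0.503, 0.865, -0.0, -0.0]
wrist_force: [-1.2, -0.1, 1.4]
opening: 91.4
grasp_force: 0.0
time: 14.3
position: [433.2, 261.5, 162.3]
orientation: [0.151, 0.989, -0.0, -0.0]
wrist_force: [0.8, -0.1, 0.5]
opening: 90.9
grasp_force: 0.0
time: 14.5
position: [433.3, 261.5, 162.4]
orientation: [0.116, 0.993, -0.0, -0.0]
wrist_force: [-0.2, 0.4, 0.1]
opening: 91.2
grasp_force: 0.0
tcp [433.3 261.5 162.4] psi 76.67
half (array([441.96683473, 223.97959768, 166.48996703]), np.float64(0.9392997382198953), 0.62)
board (array([535.62618908, 130.26393344, 166.9634998 ]), np.float64(0.5138511025730299), 0.73)
pin None
```

View pics/w8.png

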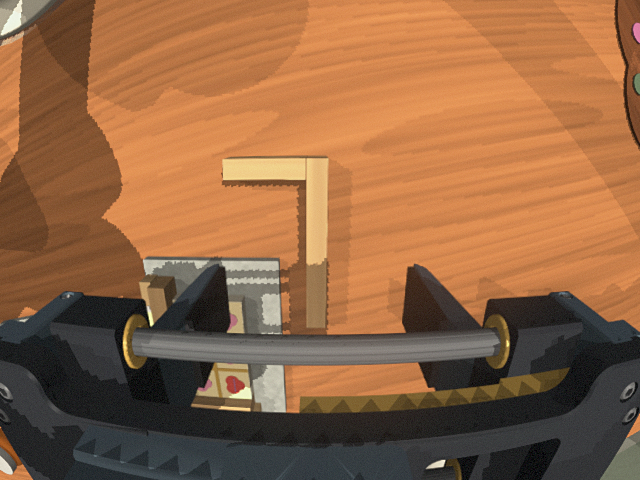

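w8 shows half_b's long leg running down at px x≈316 between the fingers, with its corner at (318,168). I descend and grip.

```bash
python3 -m creep '[[0,[0,0,-40],0],[0,[0,0,-80],0],[0.5,[0,0,-120],0],[0.5,[0,0,-136],0],[0.6,[0,0,-144],0]]' 20; python3 -m creep '[[1,[0,0,0],0],[1,[0,0,0],0],[1,[0,0,0],0],[1,[0,0,0],0],[1,[0,0,0],0]]' 20;python3 -m creep '[[1,[0,0,0],0],[1,[0,0,10],0],[1,[0,0,30],0],[1,[0,0,50],0],[1,[0,0,60],0]]' 20; python3 mw.py w9 442 224 166.5 535.6 130 167 60
```

```text
time: 15.2
position: [432.6, 261.2, 17.2]
orientation: [0.117, 0.993, -0.001, -0.001]
wrist_force: [-0.2, 0.5, 0.6]
opening: 70.3
grasp_force: 0.0
time: 15.7
position: [433.8, 261.8, 19.4]
orientation: [0.117, 0.993, 0.0, 0.0]
wrist_force: [0.4, -0.4, -0.1]
opening: 30.1
grasp_force: 0.0
time: 16.2
position: [434.0, 261.9, 80.8]
orientation: [0.117, 0.993, 0.0, 0.001]
wrist_force: [0.1, 0.1, -0.8]
opening: 17.7
grasp_force: 20.0
tcp [434.  261.9  80.8] psi 76.6
half (array([442.89675502, 223.91395635, 166.58350508]), np.float64(0.8155096228824573), 0.85)
board (array([530.30593512, 122.7260191 , 163.79034615]), np.float64(0.21743687254535782), 0.89)
pin None
```

```bash
python3 -m creep '[[1,[30,-26,0],0.007],[1,[60,-52,0],0.007],[1,[89,-78,0],0.007],[1,[89,-78,-10],0.007],[1,[89,-78,-30],0.007]]'
cat > look.py <<'E'
from h import *
import sys
r=np.radians; lab=sys.argv[1]; a=list(map(float,sys.argv[2:])) # h0 hz
for c in ["top","side"]:
    read_camera(c)
    H=best(c,lab,L(a[3]),(a[0],a[1],r(a[2]))); print(c,H)
    for s in "corner","tail":
        for d in place_of(c,lab+"_"+s):
            p=w(c,d["location"])
            if np.hypot(*(p[:2]-a[:2]))<130: print(c,s,p.round(0),round(d["conf"],2))
o=get_obs();q=o["q"];print(o["time"],np.round(o["position"],1),np.degrees(q[0]-q[5]).round(2),np.round(o["wrist_force"],1))
E
python3 look.py half_b 533 145 167 31
```

```text
time: 16.9
position: [523.4, 182.9, 48.3]
orientation: [0.114, 0.993, 0.0, 0.0]
wrist_force: [-0.4, 0.6, -0.3]
opening: 18.0
grasp_force: 20.0
top None
top tail [622. 173.  42.] 0.65
side (array([531.05420631, 140.80291629, 166.0181649 ]), np.float64(0.738873513351784), 0.77)
side corner [466. 204.  44.] 0.94
side tail [617. 171.  39.] 0.9
17.3 [522.6 184.   49.4] 77.03 [ 0.3 -0.8 -0.5]
```

```bash
python3 -m creep '[[1,[0,0,-8],0],[1,[0,0,-14],0],[1,[0,0,-16],0],[1,[0,0,-17],0],[1,[0,0,-17],0]]';  python3 -m creep '[[1,[0,0,-1],0],[1,[0,0,-1],0]]'; python3 -c "
from cell import get_obs
print(get_obs()['wrist_force'],get_obs()['position'])"
```

```text
time: 17.8
position: [522.8, 183.7, 32.4]
orientation: [0.113, 0.994, 0.0, 0.001]
wrist_force: [-3.5, -0.6, 19.2]
opening: 17.6
grasp_force: 20.0
time: 18.0
position: [523.0, 183.7, 31.7]
orientation: [0.113, 0.994, 0.0, 0.001]
wrist_force: [-3.1, -2.3, 24.8]
opening: 17.9
grasp_force: 20.0
[-3.14389349 -2.30453426 24.75018508] [522.98563902 183.69929208  31.68092442]
```

```bash
python3 -m creep '[[1,[0,0,1.5],0],[1,[-0.5,-2,1.5],0],[1,[-1,-4,1.5],0],[1,[-1,-4,1.5],0]]';  python3 -m creep '[[1,[-0.3,-1,0],0],[1,[-0.5,-2,0],0],[1,[-0.5,-2,0],0]]';  python3 -m creep '[[1,[-0.3,-1,0],0],[1,[-0.5,-2,0],0],[1,[-0.5,-2,0],0]]'
```

```text
time: 18.4
position: [521.1, 179.3, 32.0]
orientation: [0.113, 0.994, -0.0, -0.0]
wrist_force: [-0.4, 1.0, -0.1]
opening: 17.9
grasp_force: 20.0
time: 18.7
position: [521.4, 178.5, 32.3]
orientation: [0.114, 0.994, 0.001, 0.0]
wrist_force: [2.0, 9.9, -2.2]
opening: 17.5
grasp_force: 20.0
time: 19.0
position: [521.5, 178.3, 32.5]
orientation: [0.114, 0.994, 0.002, 0.001]
wrist_force: [1.9, 28.9, -4.9]
opening: 18.1
grasp_force: 20.0
```

```bash
python3 -m creep '[[1,[0.5,2,0],0],[1,[2.4,1.5,0],0],[1,[4.4,1.1,0],0],[1,[4.4,1.1,0],0]]';  python3 -m creep '[[1,[1,-0.2,0],0],[1,[2,-0.5,0],0],[1,[2,-0.5,0],0]]';  python3 -m creep '[[1,[1,-0.2,0],0],[1,[2,-0.5,0],0],[1,[2,-0.5,0],0]]'
```

```text
time: 19.4
position: [524.6, 177.7, 32.2]
orientation: [0.114, 0.994, 0.001, -0.0]
wrist_force: [-1.9, 13.6, -0.9]
opening: 17.7
grasp_force: 20.0
time: 19.7
position: [526.2, 177.3, 32.2]
orientation: [0.114, 0.994, 0.001, -0.001]
wrist_force: [-3.4, 14.6, -0.5]
opening: 17.7
grasp_force: 20.0
time: 20.0
position: [528.2, 176.8, 32.1]
orientation: [0.114, 0.994, 0.001, -0.001]
wrist_force: [-3.8, 15.9, -0.5]
opening: 17.8
grasp_force: 20.0
```

```bash
python3 -m creep '[[1,[1,-0.2,0],0],[1,[2,-0.5,0],0],[1,[2,-0.5,0],0]]';  python3 -m creep '[[1,[1,-0.2,0],0],[1,[2,-0.5,0],0],[1,[2,-0.5,0],0]]'; python3 look.py half_b 538 138 167 12
```

```text
time: 20.3
position: [528.9, 176.6, 32.1]
orientation: [0.114, 0.994, 0.001, -0.002]
wrist_force: [-10.6, 18.7, 4.5]
opening: 18.1
grasp_force: 20.0
time: 20.6
position: [529.6, 176.4, 32.0]
orientation: [0.114, 0.994, 0.001, -0.003]
wrist_force: [-17.2, 23.5, 8.6]
opening: 17.9
grasp_force: 20.0
top None
top corner [470. 199.  31.] 0.52
side (array([539.57276019, 142.35592706, 166.42728147]), np.float64(0.3875755489251014), 0.83)
side corner [474. 199.  32.] 0.57
side tail [626. 164.  24.] 0.78
21.0 [529.6 176.4  32. ] 77.13 [-17.1  24.    8.4]
```

```bash
python3 -m creep '[[1,[-1.5,1.5,0],0],[1,[-1.5,1.5,0],0],[0.65,[-1.5,1.5,0],0],[0.65,[-1.5,1.5,0],0],[0.65,[-1.5,1.5,1],0]]';  python3 -m creep '[[0.6,[0,0,20],0],[0.6,[0,0,60],0],[0.6,[0,0,100],0],[0.5,[-20,-30,130],0],[0.5,[-40,-60,150],0]]'; python3 -m creep '[[0,[-20,-50,0],0],[0,[-35,-85,0],0],[0,[-50,-130,0],0],[0,[-65,-170,0],0],[0,[-70,-200,0],0]]';python3 look.py half_b 538 138 167 12
python3 - <<'E'
from h import *
im=read_camera("top"); cv2.imwrite("pics/t10.png",cv2.resize(im[190:310,210:330],(600,600),interpolation=cv2.INTER_CUBIC)[:,:,::-1])
print(best("top","half_a",PIN,(536,129,np.radians(167))))
E
```

```text
time: 21.5
position: [531.5, 176.1, 33.3]
orientation: [0.113, 0.994, -0.0, 0.0]
wrist_force: [-0.5, -0.7, 0.4]
opening: 31.6
grasp_force: 0.0
time: 22.0
position: [491.8, 115.9, 185.5]
orientation: [0.113, 0.994, 0.0, 0.002]
wrist_force: [1.6, -0.3, 0.8]
opening: 45.6
grasp_force: 0.0
time: 22.5
position: [419.8, -85.7, 183.6]
orientation: [0.114, 0.994, -0.0, -0.0]
wrist_force: [0.3, 0.3, 0.0]
opening: 82.4
grasp_force: 0.0
top (array([538.87477888, 138.53119625, 166.95146662]), np.float64(0.8781289330163613), 0.9)
top corner [472. 196.  30.] 0.59
side (array([594.08616576, 147.26426149, 162.92509885]), np.float64(0.17345555998405737), 0.53)
side tail [623. 166.  24.] 0.54
22.9 [421.5 -83.  183.3] 77.08 [-0.4 -0.2 -0.2]
None
```

View pics/t10.png

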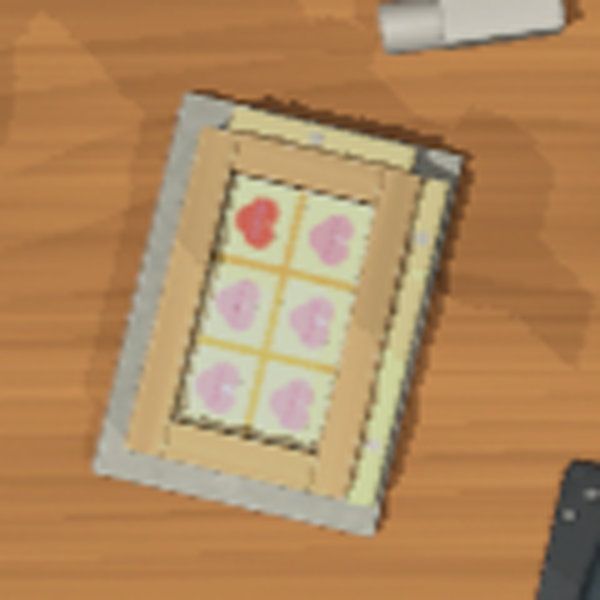

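t10 shows frame 1 closed and snug. Now half_a.

```bash
python3 -m creep '[[0,[15,-45,0],-0.15],[0,[30,-90,0],-0.3],[0,[45,-135,0],-0.45],[0,[60,-180,0],-0.6],[0,[70,-225,-10],-0.75]]'; python3 -m creep '[[0,[3,-32,-10],-0.15],[0,[3,-32,-10],-0.3],[0,[3,-32,-10],-0.45],[0,[3,-32,-10],-0.6],[0,[3,-32,-10],-0.69]]';python3 -m creep '[[0,[0,0,0],0],[0,[0,0,0],0]]'
cat > ma.py <<'E'
from h import *
r=np.radians
o=get_obs();q=o["q"];print("tcp",np.round(o["position"],1),"psi",np.degrees(q[0]-q[5]).round(2))
info=camera_info("wrist"); im=read_camera("wrist");cv2.imwrite("pics/w11.png",im[:,:,::-1])
print(best("wrist","half_a",L(0),(458,-356,r(84.5)),info),best("wrist","board_2",BOARD,(561,-127,r(180.3)),info))
read_camera("top");print(best("top","board_2",BOARD,(561,-127,r(180.3))))
E
python3 ma.py
```

```text
time: 23.5
position: [492.9, -310.7, 174.1]
orientation: [0.472, 0.882, -0.0, 0.001]
wrist_force: [0.8, 0.1, 0.1]
opening: 90.7
grasp_force: 0.0
time: 24.0
position: [494.7, -340.3, 163.1]
orientation: [0.742, 0.67, -0.0, -0.0]
wrist_force: [-0.1, 0.7, -0.1]
opening: 90.9
grasp_force: 0.0
time: 24.2
position: [494.6, -340.4, 163.2]
orientation: [0.739, 0.674, 0.0, -0.0]
wrist_force: [0.1, -0.3, -0.6]
opening: 90.9
grasp_force: 0.0
tcp [ 494.6 -340.4  163.2] psi -5.29
(array([ 456.20865541, -355.47626446,   84.34651556]), np.float64(0.9652173913043478), 0.96) (array([ 560.03981105, -123.47300365,  179.60558558]), np.float64(0.9666222879684419), 0.65)
(array([ 559.58769425, -128.86056591,  180.08858663]), np.float64(0.9797633528696229), 0.64)
```

```bash
python3 -m creep '[[0,[0,0,-40],0],[0,[-1,0,-80],-0.006],[0.5,[-1,0,-120],-0.006],[0.5,[-1,0,-136],-0.006],[0.6,[-1,0,-144],-0.006]]' 20; python3 -m creep '[[1,[0,0,0],0],[1,[0,0,0],0],[1,[0,0,0],0],[1,[0,0,0],0],[1,[0,0,0],0]]' 20;python3 -m creep '[[1,[0,0,0],0],[1,[0,0,0],0],[1,[0,0,20],0],[1,[0,0,50],0],[1,[0,0,70],0]]' 20
```

```text
time: 24.95
position: [492.6, -340.1, 17.5]
orientation: [0.742, 0.67, -0.0, -0.001]
wrist_force: [0.0, -0.6, 0.5]
opening: 70.3
grasp_force: 0.0
time: 25.45
position: [493.6, -341.0, 20.0]
orientation: [0.742, 0.67, 0.0, 0.001]
wrist_force: [0.9, 0.3, -0.2]
opening: 30.0
grasp_force: 0.0
time: 25.95
position: [493.6, -340.9, 90.8]
orientation: [0.742, 0.67, 0.0, 0.0]
wrist_force: [-0.3, 0.0, -0.5]
opening: 17.7
grasp_force: 20.0
```

```bash
python3 -m creep '[[1,[4,30,0],0.14],[1,[8,60,0],0.28],[1,[14,95,0],0.42],[1,[20,130,0],0.56],[1,[26,165,0],0.7]]'; python3 -m creep '[[1,[4,25,0],0.15],[1,[8,50,0],0.3],[1,[12,75,0],0.45],[1,[16,100,0],0.6],[1,[16,100,0],0.75]]'; python3 -m creep '[[1,[0,0,0],0.15],[1,[0,0,0],0.22],[1,[0,0,-10],0.221],[1,[0,0,-35],0.221],[1,[0,0,-35],0.221]]'; python3 look.py half_a 554 -111 180 37;  python3 - <<'E'
from h import *
for c in ["top","side"]:
    read_camera(c)
    for s in ["spot_2_corner","spot_2_tail"]:
        for d in place_of(c,s): print(c,s,w(c,d["location"]).round(0),round(d["conf"],2))
E
```

```text
time: 26.45
position: [519.3, -174.5, 89.4]
orientation: [0.465, 0.885, 0.0, -0.0]
wrist_force: [1.0, -0.0, -1.0]
opening: 17.7
grasp_force: 20.0
time: 26.95
position: [535.4, -73.2, 89.3]
orientation: [0.107, 0.994, 0.0, -0.0]
wrist_force: [-0.0, -0.8, -0.2]
opening: 17.6
grasp_force: 20.0
time: 27.45
position: [533.6, -75.4, 51.8]
orientation: [0.002, 1.0, 0.001, -0.002]
wrist_force: [-0.0, -0.2, 0.3]
opening: 18.2
grasp_force: 20.0
top None
top tail [629. -69.  43.] 0.44
side (array([ 555.57452644, -110.93693981,  179.4736115 ]), np.float64(0.7190545303752851), 0.93)
side corner [477. -66.  51.] 0.71
side tail [636. -64.  52.] 0.77
27.85 [535.7 -75.9  55. ] 89.88 [-0.1 -0.3 -0.1]
side spot_2_corner [484. -70.  24.] 0.7
side spot_2_tail [641. -74.  26.] 0.7
side spot_2_tail [ 565. -129.    3.] 0.66
side spot_2_tail [483. -71.  27.] 0.54
```

```bash
python3 -m creep '[[1,[0,0,-10],0.004],[1,[0,0,-18],0.004],[1,[0,0,-20],0.004],[1,[0,0,-21],0.004],[1,[0,0,-21],0.004]]';  python3 -m creep '[[1,[0,0,-1],0],[1,[0,0,-1],0]]'
```

```text
time: 28.65
position: [535.3, -75.7, 33.1]
orientation: [-0.001, 1.0, 0.0, -0.0]
wrist_force: [0.5, 0.2, -1.0]
opening: 17.9
grasp_force: 20.0
time: 28.85
position: [535.4, -75.8, 32.4]
orientation: [-0.001, 1.0, -0.0, 0.0]
wrist_force: [0.1, 0.5, -0.7]
opening: 17.8
grasp_force: 20.0
```

```bash
python3 -m creep '[[1,[0,0,-1],0],[1,[0,0,-1],0]]'; python3 -m creep '[[1,[0,0,-0.5],0],[1,[0,0,-0.5],0]]'
```

```text
time: 29.05
position: [535.5, -75.8, 31.5]
orientation: [-0.001, 1.0, -0.0, 0.0]
wrist_force: [-0.1, -0.0, 3.9]
opening: 18.0
grasp_force: 20.0
time: 29.25
position: [535.5, -75.8, 31.5]
orientation: [-0.001, 1.0, -0.0, 0.0]
wrist_force: [-3.4, 0.5, 15.0]
opening: 17.7
grasp_force: 20.0
```

```bash
python3 -m creep '[[1,[0,0,0.6],0],[1,[0,-2,0.6],0],[1,[0,-4,0.6],0],[1,[0,-6,0.6],0],[1,[0,-6,0.6],0]]';  python3 -m creep '[[1,[0,-1,0],0],[1,[0,-2,0],0],[1,[0,-2,0],0]]'
```

```text
time: 29.75
position: [535.6, -82.1, 31.6]
orientation: [-0.001, 1.0, -0.0, 0.0]
wrist_force: [-0.4, 0.6, 4.0]
opening: 17.8
grasp_force: 20.0
time: 30.05
position: [535.6, -83.6, 31.6]
orientation: [-0.001, 1.0, 0.0, 0.0]
wrist_force: [1.5, 7.0, 5.4]
opening: 18.1
grasp_force: 20.0
```

```bash
python3 -m creep '[[1,[0,-1,0],0],[1,[0,-2,0],0],[1,[0,-2,0],0]]'; python3 -m creep '[[1,[0,1,0],0],[1,[2,1,0],0],[1,[4,1,0],0],[1,[5,1,0],0],[1,[5,1,0],0]]'; python3 -m creep '[[1,[1,0,0],0],[1,[2,0,0],0],[1,[2,0,0],0]]'
```

```text
time: 30.35
position: [535.5, -83.7, 31.5]
orientation: [-0.001, 1.0, 0.002, 0.0]
wrist_force: [4.3, 26.7, 8.3]
opening: 17.8
grasp_force: 20.0
time: 30.85
position: [536.8, -83.6, 31.2]
orientation: [-0.001, 1.0, 0.001, -0.003]
wrist_force: [-17.0, 8.3, 20.4]
opening: 17.7
grasp_force: 20.0
time: 31.15
position: [538.6, -83.6, 31.2]
orientation: [-0.001, 1.0, 0.001, -0.003]
wrist_force: [-18.3, 8.8, 20.2]
opening: 17.8
grasp_force: 20.0
```

```bash
python3 -m creep '[[1,[0,0,0.7],0],[1,[1,0,0.7],0],[1,[2,0,0.7],0],[1,[2,0,0.7],0]]'; python3 -m creep '[[1,[1,0,0],0],[1,[2,0,0],0],[1,[2,0,0],0]]'; python3 -m creep '[[1,[1,0,0],0],[1,[1,0,0],0]]'; python3 look.py half_a 560 -118 180 12
```

```text
time: 31.55
position: [542.2, -83.6, 31.4]
orientation: [-0.001, 1.0, 0.001, -0.002]
wrist_force: [-5.8, 10.2, 1.0]
opening: 17.9
grasp_force: 20.0
time: 31.85
position: [542.2, -83.5, 31.3]
orientation: [-0.001, 1.0, 0.001, -0.004]
wrist_force: [-16.3, 6.3, 9.4]
opening: 18.0
grasp_force: 20.0
time: 32.05
position: [542.4, -83.6, 31.2]
orientation: [-0.001, 1.0, 0.001, -0.005]
wrist_force: [-20.8, 6.2, 13.0]
opening: 17.8
grasp_force: 20.0
top None
top corner [480. -77.  30.] 0.36
side (array([ 562.72727652, -109.64696993,  179.82878139]), np.float64(0.41445459430413756), 0.91)
side corner [485. -77.  25.] 0.69
side tail [639. -74.  26.] 0.97
32.45 [542.4 -83.5  31.2] 90.12 [-20.4   5.1  11.6]
```

```bash
python3 -m creep '[[1,[-1.5,0,0.5],0],[1,[-1.5,0,0.5],0],[0.65,[-1.5,0,0.5],0],[0.65,[-1.5,0,0.5],0],[0.65,[-1.5,0,1],0]]';  python3 -m creep '[[0.6,[0,0,20],0],[0.6,[0,0,60],0],[0.6,[0,0,100],0],[0.5,[-20,30,130],0],[0.5,[-50,60,150],0]]'; python3 -m creep '[[0.5,[-40,30,20],0],[0.5,[-80,50,40],0],[0.5,[-110,70,50],0]]'; python3 look.py half_a 560 -118 180 12; python3 look.py half_b 539 138 167 12
python3 - <<'E'
from h import *
im=read_camera("top"); cv2.imwrite("pics/t12.png",cv2.resize(im[180:310,220:420],(800,520),interpolation=cv2.INTER_CUBIC)[:,:,::-1])
E
```

```text
time: 32.95
position: [546.2, -85.1, 33.2]
orientation: [-0.001, 1.0, -0.0, 0.0]
wrist_force: [-0.0, 0.5, 0.4]
opening: 31.6
grasp_force: 0.0
time: 33.45
position: [497.4, -24.9, 185.4]
orientation: [-0.0, 1.0, -0.0, 0.002]
wrist_force: [-0.1, 0.7, 0.0]
opening: 45.3
grasp_force: 0.0
time: 33.75
position: [384.2, 45.9, 234.4]
orientation: [-0.001, 1.0, -0.0, 0.001]
wrist_force: [-0.7, 0.6, 0.6]
opening: 45.6
grasp_force: 0.0
top (array([ 561.24040844, -119.39261846,  180.47477834]), np.float64(0.9297031912519527), 0.71)
top corner [481. -77.  26.] 0.74
top tail [635. -80.  27.] 0.61
side (array([ 562.45874845, -108.77782387,  180.40917689]), np.float64(0.7179679545576335), 0.71)
side corner [483. -75.  26.] 0.84
side corner [ 565. -130.   -2.] 0.41
side tail [639. -75.  25.] 0.66
34.15 [386.6  44.8 232.8] 90.08 [-0.2 -0.4 -0.1]
top (array([538.29516241, 138.15002836, 167.19565022]), np.float64(0.8051847142756233), 0.75)
top corner [472. 197.  30.] 0.56
top tail [628. 167.  29.] 0.62
side (array([541.41001775, 147.92680579, 167.10599157]), np.float64(0.5829931448817685), 0.74)
side corner [473. 199.  29.] 0.86
side tail [624. 165.  24.] 0.62
34.55 [385.9  45.2 233.1] 90.11 [-0.3 -1.4 -0.3]
```

View pics/t12.png

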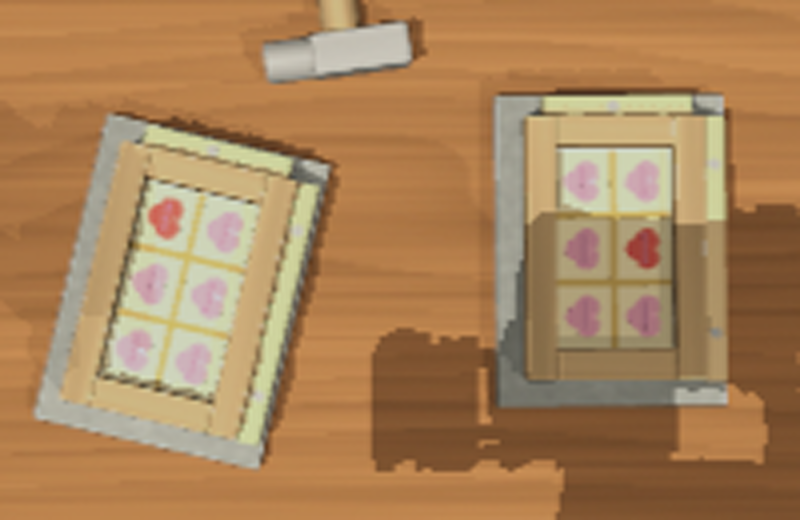

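t12 shows both frames closed and flush, with the corners at px (65,400) and (530,378).

```bash
python3 -c "
from cell import hand_in
print(hand_in())"
```

```text
the job is handed in; nothing more can be done
None
```

I turned over the mirrored half and laid one half on each board; the last picture shows both frames closed and snug, and I handed the job in at about 35 s (no verdict came back).

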